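# Set up a stepped shaft on V-blocks for a run-out check

## Task

Set up the stepped shaft for checking on the dark steel plate: stand the low, wide V-block on the end of the plate nearest the dial gauge and the tall, narrow V-block on the other end, both centred across the plate's width, outer faces flush with the plate's ends and notches running lengthwise, and stand the little screw jack upright exactly midway between them. Finally lay the shaft level in both notches, thick end towards the gauge, its ends flush with the plate's ends. Do not knock the dial gauge or shift the oil can.

Things in the scene. Friction and masses are not known exactly. Their poses are not given: they have to be found in the camera images.
- plate: Fixed dark steel plate flat on the bench, 100 (x) by 240 (y) by 20 mm high, its long side along its own y axis. Origin at the centre of its underside, z up. The parts are set up on its top face, 20 mm above the bench.
- gauge: Fixed dial gauge on a grey square magnetic base 50 by 50 mm, about 82 mm high overall, with a round white dial facing up. It stands on the bench beyond one end of the plate, its centre 180 mm from the plate's centre; which end changes. Origin at the centre of its underside. Do not knock it (not over 5 N).
- oil_can: Loose aluminium bottle with black cap, 44 mm diameter, 80 mm high, standing on the bench beyond the other end of the plate, 180 mm from the plate's centre. Origin at the centre of its underside. Leave it where it is (within 15 mm).
- low_v: Loose low, wide steel V-block, 0.6 kg: 56 (x, across the notch) by 40 (y, along it) by 38 mm high. 90 degree notch along its y, 36 mm wide at the top, bottom 20 mm above the underside. Origin: centre of the underside. Same both ways round. Takes the shaft's 40 mm half, axis 48.3 mm above the underside. Grip the upright side faces (closing along x, 56 mm).
- tall_v: Loose tall, narrow steel V-block, 0.55 kg: 40 (x, across the notch) by 40 (y, along it) by 48.6 mm high. 90 degree notch along its y, 26 mm wide at the top, bottom 35.6 mm above the underside. Origin: centre of the underside. Same both ways round. Takes the shaft's 18 mm half, axis 48.3 mm above the underside. Grip the side faces (closing along x, 40 mm).
- jack: Loose small round screw jack, about 0.12 kg: dark body 32 mm diameter and 18 mm high, on it a bright pad 16 mm diameter, 25 mm high in all. Origin at the centre of its underside. It fits under the middle of the shaft with 3 mm to spare, so it must stand there before the shaft is laid.
- shaft: Loose aluminium stepped shaft, 0.49 kg, 240 mm long; starts in the wooden cradle, axis 45 mm above the bench. Origin on its axis at the step, half way along; y runs along the axis to the thick end: 40 mm diameter from y = 0 to 120 mm, 18 mm diameter from 0 to -120 mm. Centre of mass at y = +40 mm: grip there. Laid in place: axis 68.3 mm above bench.
- cradle: Fixed wooden cradle that holds the shaft at the start: base board 60 (x) by 250 (y) by 10 mm, with a notched wooden support 20 mm thick at y = +100 mm (thick end, 35 mm high) and at y = -100 mm (thin end, 45 mm high); between them the shaft is free. Origin at the centre of its underside. It stands left or right of the work.
- tool_tray: Fixed grey tray with a screwdriver and a file, 70 (x) by 250 (y) by 25 mm high, on the other side from the cradle; not needed. Origin at the centre of its underside.
There are look-alikes about, which are no part of the job. What is shaped like the jack but orange is not meant.

How it is judged (in metres and radians):
At the end, for the whole second after the job is handed in: V-blocks and jack upright on the plate within 12 mm of their places lengthwise and crosswise, notches within 0.15 rad; shaft resting on both V-blocks, centred within 12 mm, right height within 6 mm, level within 0.05 rad, lengthwise within 0.12 rad; all released and at rest (((y of gauge in the frame of plate above 0 m and y of low_v in the frame of plate between 0.088 and 0.112 m and y of tall_v in the frame of plate between -0.112 and -0.088 m) or (y of gauge in the frame of plate below 0 m and y of low_v in the frame of plate between -0.112 and -0.088 m and y of tall_v in the frame of plate between 0.088 and 0.112 m)) and x of low_v in the frame of plate between -0.012 and 0.012 m and z of low_v in the frame of plate between 0.016 and 0.024 m and angle between each of low_v, tall_v, jack's own z axis and vertical below 0.06 rad and angle between the y axis of each of low_v, tall_v and the y axis of plate, either way round below 0.15 rad and x of tall_v in the frame of plate between -0.012 and 0.012 m and z of tall_v in the frame of plate between 0.016 and 0.024 m and x of jack in the frame of plate between -0.012 and 0.012 m and z of jack in the frame of plate between 0.016 and 0.024 m and y of jack in the frame of plate between -0.012 and 0.012 m and y of shaft in the frame of plate between -0.012 and 0.012 m and x of shaft in the frame of plate between -0.012 and 0.012 m and z of shaft in the frame of plate between 0.0623 and 0.0743 m and angle between the y axis of shaft and the y axis of plate, either way round below 0.12 rad and angle between shaft's own y axis and vertical between 1.5208 and 1.6208 rad and contact force between shaft and low_v above 0.2 N and contact force between shaft and tall_v above 0.2 N and linear speed of each of low_v, tall_v, jack, shaft below 0.02 m/s and angular speed of each of low_v, tall_v, jack, shaft below 0.2 rad/s); the robot touches nothing.
It fails at once if the oil can was shifted by more than 15 mm (distance of oil_can from where it was at the start of the episode above 0.015 m).
It fails at once if the dial gauge was knocked (over 5 N) (contact force between gauge and anything else above 5 N).
It also fails if it takes over 96 s, if anything falls off the work surface, if the arm or the gripper's body presses on something with over 40 N, if the wrist force passes 120 N, or if a joint passes its speed limit or range.

## Robot

A 6-joint arm with a two-finger parallel gripper is mounted at the origin on the work surface. World frame = base frame: x ahead of the robot, y to its left, z up, the work surface at z = 0. Lengths are in m, angles in degrees, forces in N, time in s.
With the tool pointing down it reaches from about 0.35 to 1 m from the base axis. Payload 7.1 kg.
Tool frame: the origin (TCP) lies at the centre of the arm's flange, where the gripper is bolted on; the fingertips stand 173 mm ahead of it and the grasp point (between the pads) lies r.pinch_z ahead of it (r.pinch_z is the distance from the TCP to the grasp point, in m); z points along the fingers, y is the line along which they close (so a half turn about z gives the same grasp; the last joint's range is limited). The gripper opens to 85 mm and grips with 20 to 120 N. Pads are 22 mm wide; open, the fingers measure 114 mm over their backs; the gripper's body (76 mm by 85 mm) begins 54 mm behind the grasp point. The pads swing forward as they close: fully open they stand 13 mm farther back than shut.
Start: joints at [66.692, 24.242, 93.386, -0, 62.372, -1.089], TCP at [0.236, 0.579, 0.405] pointing down, gripper open.
Joint ranges: [-172.04, 172.04], [-51.8, 120.97], [4.93, 147.93], [-75.15, 255.16], [6.16, 154.13], [-145.62, 145.62]. Speed limits (degrees/s): [136.94, 136.94, 172.46, 180, 180, 180].

## Interface

Orientations are given as [roll, pitch, yaw] about the fixed x, y, z axes, in that order (R = Rz(yaw) Ry(pitch) Rx(roll)).
In Python, from cell import r, optics gives the robot as it stands.
- The arm moves only by the tool play_rows, never from a script. Its argument "steps" is a list of rows, each an object with "translation": the shift along the tool's x, y, z in parts of the range, where 1.0 means 100 cm, a list of three; "yaw": the turn about the tool's z in shares of 180 degrees (1.0 is 180 degrees); "grip": the finger opening in mm, from 0 to 85.4. In form: [{"translation": [x, y, z], "yaw": yaw, "grip": grip}, ...]. A call has 1 to 20 rows; each row is the pose to reach, as a shift and turn from the pose commanded when the call began, along the tool's axes at that moment; what a row does not reach only later rows make up. A row lasts 1/8 s, in which the tool goes at most 62.5 mm and 10.7 degrees, less where a joint would pass 70% of its speed; a pose out of reach is approached as far as the arm can. A shift or turn number past 1, either way, is cut back to 1. A call with a gripper value outside its range is refused whole. The fingers move at their own pace and stop on an object; "squeeze" is the grip in N (left out, the last holds). Time passes only in rows, so rows that repeat a pose let the fingers close. It gives the time, the measured TCP pose, the force, the opening and the grip force at its end, in the units of the state.
- r.state(): the state, without advancing time (a new reading comes with each control period).
- optics.get_image(name): name is "side" or "top"; returns a dict with "image" (480x640x3 uint8, red, green, blue), "mtx" (3x3 intrinsics, pixels), "k1" (the pictures are not rectified: a ray, as slopes to the right and down, at radius r is drawn at 1 + k1 r^2 times it, then the intrinsics apply), "cam_to_world" (4x4, takes a point from camera to world coordinates). Camera axes: x right, y down, z forward; pixel columns grow to the right and rows downward; lengths in m; the calibration is good to about 2 mm. A picture is of the moment at which its call begins. There is no depth.
- r.close_job(): hands the job in; it is judged then, once.
The state is a dict: "time": time; "joint_pos": joint angles; "joint_velocities": joint speeds; "tau": joint torques, N m; "eef_pos": TCP position; "tool_rot": TCP orientation; "wrist_force": force on the tool from outside, world axes, zero at the start; "torque": the same for the moment, N m; "width": finger opening in m; "grasp_force": force on a finger pad.
Only numpy, scipy, OpenCV 4.12 (cv2) and the standard library are available. Lean on these libraries where they do the work, as an engineer would, in place of code of your own. Each camera call takes 0.05 s, during which the arm holds its last target. There are 200 camera calls.

## Working session

There is one attempt and no reset: what is moved stays moved. The work goes in short steps, Python scripts to look and compute and a tool call to move; the robot and the scene stay as the last step left them, time stands still between calls to the robot, and variables do not carry over. Pictures are saved under pics/ and viewed, at most 14 in all, crops included, and the job is handed in when it is done.

Besides the shell and the picture viewer there is one more tool, called after "Call:" as name([rows], argument=value, ...), one row to a line, values as JSON. play_rows: Moves the arm, as the interface text tells. Its arguments: {"type":"object","properties":{"steps":{"type":"array","items":{"type":"object","properties":{"translation":{"type":"array","items":{"type":"number"}},"yaw":{"type":"number"},"grip":{"type":"number"}}}},"squeeze":{"type":"number"}},"required":["steps"]}

```bash
mkdir -p pics; cat > h.py <<'E'
import numpy as np, cv2
from cell import r, optics
def grab(n,save=None):
    d=optics.get_image(n)
    if save: cv2.imwrite('pics/'+save+'.png',cv2.cvtColor(np.array(d['image']),cv2.COLOR_RGB2BGR))
    return d
def ray(d,uv):
    uv=np.atleast_2d(np.array(uv,float)); K=np.array(d['mtx']);T=np.array(d['cam_to_world'])
    p=cv2.undistortPoints(uv.reshape(-1,1,2),K,np.array([d['k1'],0,0,0.])).reshape(-1,2)
    v=np.c_[p,np.ones(len(p))]@T[:3,:3].T
    return T[:3,3],v
def onz(d,uv,z):
    o,v=ray(d,uv); return o+v*((z-o[2])/v[:,2])[:,None]
def proj(d,P):
    K=np.array(d['mtx']);T=np.linalg.inv(np.array(d['cam_to_world']))
    P=np.atleast_2d(P)@T[:3,:3].T+T[:3,3]
    return cv2.projectPoints(P.reshape(-1,1,3),np.zeros(3),np.zeros(3),K,np.array([d['k1'],0,0,0.]))[0].reshape(-1,2)
E
python3 - <<'E'
from h import *
for n in('top','side'):
    d=grab(n,n+'0'); print(n,d['mtx'],d['k1'],d['cam_to_world'])
print(r.state(),r.pinch_z)
E
```

```text
top [[561.75545529   0.         316.11702019]
 [  0.         561.75545529 230.4577574 ]
 [  0.           0.           1.        ]] -0.05984995956588617 [[-0.00409369 -0.9892197   0.14638179  0.37104531]
 [-0.99986122  0.00641301  0.0153759  -0.00382349]
 [-0.01614889 -0.14629853 -0.98910867  1.09125661]
 [ 0.          0.          0.          1.        ]]
side [[564.33958811   0.         321.22060346]
 [  0.         564.33958811 249.86176735]
 [  0.           0.           1.        ]] 0.011302962859559729 [[-0.99315005 -0.07350155  0.09083232  0.43237656]
 [-0.11628863  0.69759546 -0.70699189  0.6947408 ]
 [-0.01139921 -0.71271179 -0.70136436  0.74998851]
 [ 0.          0.          0.          1.        ]]
{'time': 0.1, 'joint_pos': array([ 6.66911733e+01,  2.42806099e+01,  9.34285616e+01, -5.60442171e-05,
        6.23733223e+01, -1.08701207e+00]), 'joint_velocities': array([ 0.09988575,  0.07171048, -0.12621579, -0.03970942, -0.06469817,
        0.0135    ]), 'tau': array([-6.93603579e-04, -5.58422792e+01, -2.82447320e+01, -6.43903354e-05,
        2.98481667e-03, -5.75618469e-05]), 'eef_pos': array([0.23622586, 0.57835179, 0.40400684]), 'tool_rot': array([-1.79917520e+02, -1.51536423e-03,  1.57778210e+02]), 'wrist_force': array([-0.52091533, -0.17270715,  0.44743812]), 'torque': array([-0.0349677 ,  0.07027667, -0.00993509]), 'grasp_force': 0.0, 'width': 0.08524577734406395} 0.1547
```

View pics/top0.png

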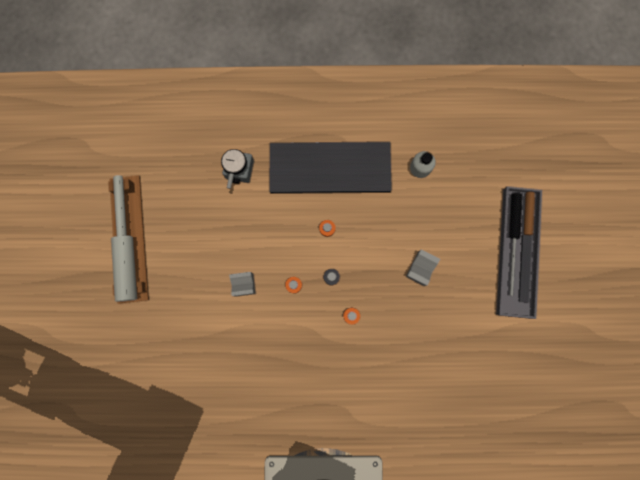

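View pics/side0.png

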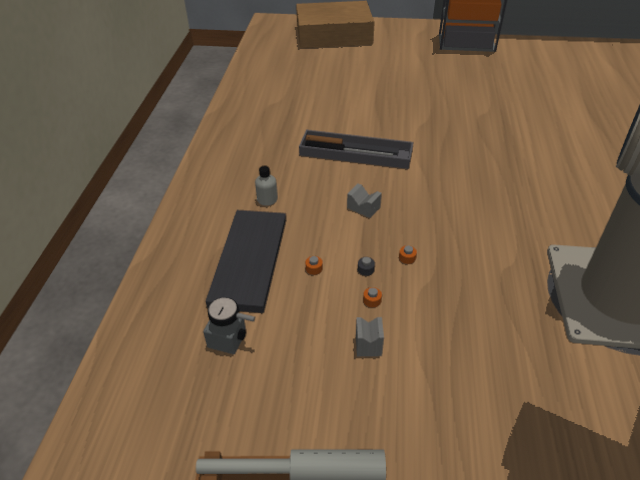

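Candidates in the top view:
- **Jack:** the dark one at (331,277). The orange look-alikes at (327,228), (293,285) and (352,315) are not meant.
- **V-blocks:** low_v at (423,268) and tall_v at (242,284).
- **Plate and its ends:** plate at (330,167), gauge at (234,163) on the +y end, oil can at (424,163).
- **Shaft:** at (122,240), with the thick end towards the robot.

I'll check these in a close crop.

```bash
python3 - <<'E'
from h import *
t=cv2.imread('pics/top0.png'); s=cv2.imread('pics/side0.png')
a=cv2.resize(t[240:330,215:300],None,fx=4.6,fy=4.6,interpolation=cv2.INTER_CUBIC)
b=cv2.resize(t[240:330,380:465],None,fx=4.6,fy=4.6,interpolation=cv2.INTER_CUBIC)
cv2.imwrite('pics/c1.png',np.hstack([a,b]))
a=cv2.resize(s[300:370,340:400],None,fx=6,fy=6,interpolation=cv2.INTER_CUBIC)
b=cv2.resize(s[170:240,335:395],None,fx=6,fy=6,interpolation=cv2.INTER_CUBIC)
cv2.imwrite('pics/c2.png',np.hstack([a,b]))
E
```

```text
(no output)
```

View pics/c1.png

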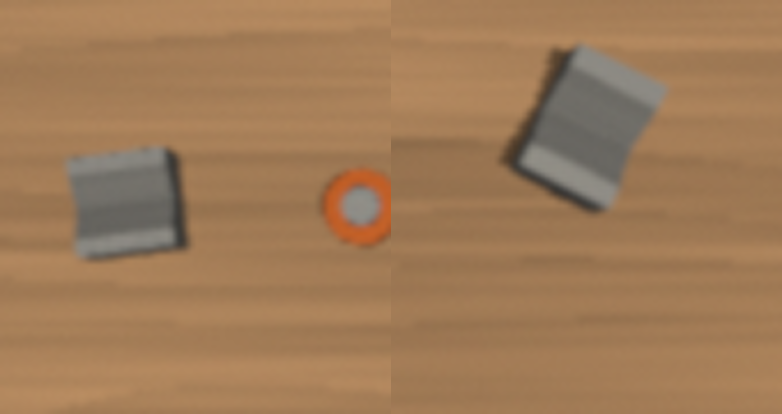

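View pics/c2.png

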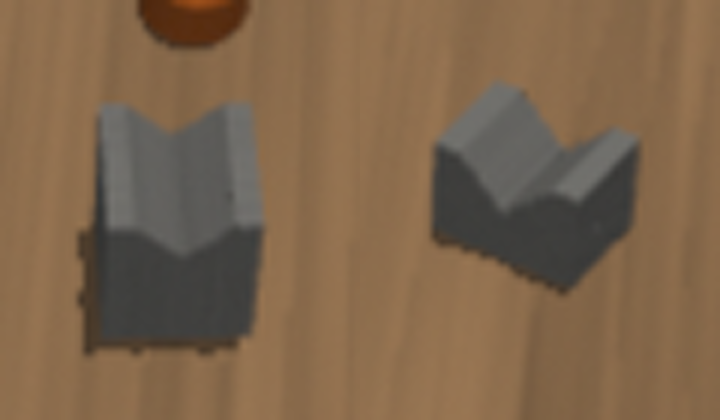

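The tall block with the narrow notch is on the left and the low, wide one is on the right, so the choice is confirmed. Next I'll measure them.

```bash
cat >> h.py <<'E'
def rect(d,box,z,m):
    x0,y0,x1,y1=box; im=np.array(d['image'])[y0:y1,x0:x1]
    up=cv2.resize(im,None,fx=6,fy=6,interpolation=cv2.INTER_CUBIC)
    hsv=cv2.cvtColor(up,cv2.COLOR_RGB2HSV).astype(int)
    k=m(hsv).astype(np.uint8); k=cv2.morphologyEx(k,cv2.MORPH_OPEN,np.ones((9,9)))
    c=max(cv2.findContours(k,0,cv2.CHAIN_APPROX_NONE)[0],key=cv2.contourArea).reshape(-1,2)
    uv=(c+.5)/6-.5+[x0,y0]
    P=onz(d,uv,z)[:,:2]
    (cx,cy),(w,h),a=cv2.minAreaRect((P*1000).astype(np.float32))
    return np.round([cx,cy,w,h,a],1),uv
E
python3 - <<'E'
from h import *
d=grab('top'); s=grab('side')
g=lambda lo,hi=255,sat=60:(lambda h:(h[...,1]<sat)&(h[...,2]>lo)&(h[...,2]<hi))
im=np.array(d['image'])
for p in [(242,284),(423,268),(330,167),(331,277),(331,286),(124,265),(120,205),(135,285),(424,268)]: print(p,cv2.cvtColor(im[p[1]:p[1]+1,p[0]:p[0]+1],cv2.COLOR_RGB2HSV).ravel())
print('tall',rect(d,(225,265,262,303),.0486,g(72))[0])
print('low',rect(d,(400,240,445,295),.038,g(72))[0])
print('plate',rect(d,(260,135,400,200),.02,g(-1,75,120))[0])
print('jackpad',rect(d,(318,262,345,292),.025,g(95))[0])
print('jackbody',rect(d,(318,262,345,292),.018,g(-1,255,90))[0])
print('shaft thick',rect(d,(105,238,140,302),.045,g(85))[0])
print('shaft thin',rect(d,(105,174,130,234),.045,g(85))[0])
print('dial',rect(d,(215,140,250,180),.08,g(140))[0])
E
```

```text
(242, 284) [ 19  19 105]
(423, 268) [ 19  19 108]
(330, 167) [150   9  59]
(331, 277) [ 21  17 146]
(331, 286) [ 15 121 154]
(124, 265) [ 25  21 156]
(120, 205) [ 30  20 151]
(135, 285) [21 36 71]
(424, 268) [ 19  19 109]
tall [426.4 151.6  41.1  42.3   7.1]
low [ 456.2 -187.3   42.6   57.9   62.4]
plate [654.7 -14.3 101.3 236.8   0. ]
jackpad [441.2 -15.7  16.8  15.8  89.7]
jackbody [440.7 -15.5  30.9  30.5  89.7]
shaft thick [456.4 377.7 121.4  39.6   6.1]
shaft thin [579.4 391.3 116.1  18.6   5.9]
dial [653.8 166.3  40.8  40.3   1. ]
```

Careful with the scale: shifts go in shares of 100 cm and turns go in shares of 180 degrees. That gives: -473 mm / 1000 = -0.473, -414 mm / 1000 = -0.414, 67.8 degrees / 180 = 0.3767.

Call:
play_rows([
  {"translation": [-0.207,-0.236,0.052],"yaw": 0.1889,"grip": 85},
  {"translation": [-0.207,-0.236,0.052],"yaw": 0.1889,"grip": 85},
  {"translation": [-0.207,-0.236,0.052],"yaw": 0.1889,"grip": 85},
  {"translation": [-0.207,-0.236,0.052],"yaw": 0.1889,"grip": 85},
  {"translation": [-0.414,-0.473,0.104],"yaw": 0.3767,"grip": 85},
  {"translation": [-0.414,-0.473,0.104],"yaw": 0.3767,"grip": 85},
  {"translation": [-0.414,-0.473,0.104],"yaw": 0.3767,"grip": 85},
  {"translation": [-0.414,-0.473,0.104],"yaw": 0.3767,"grip": 70},
  {"translation": [-0.414,-0.473,0.104],"yaw": 0.3767,"grip": 70},
  {"translation": [-0.414,-0.473,0.104],"yaw": 0.3767,"grip": 70},
  {"translation": [-0.414,-0.473,0.104],"yaw": 0.3767,"grip": 60},
  {"translation": [-0.414,-0.473,0.104],"yaw": 0.3767,"grip": 60},
  {"translation": [-0.414,-0.473,0.104],"yaw": 0.3767,"grip": 60},
  {"translation": [-0.414,-0.473,0.104],"yaw": 0.3767,"grip": 60},
  {"translation": [-0.414,-0.473,0.104],"yaw": 0.3767,"grip": 60},
])

```text
time: 2.08
eef_pos: [0.4405, -0.0149, 0.3009]
tool_rot: [180.0, -0.0, 90.1]
wrist_force: [-0.1, -0.6, -0.1]
width: 0.0598
grasp_force: 0.0
```

Converted, 125 mm / 1000 = 0.125, 115 mm / 1000 = 0.115.

Call:
play_rows([
  {"translation": [-0.0005,0.0005,0.05],"yaw": 0,"grip": 60},
  {"translation": [-0.0005,0.0005,0.095],"yaw": 0,"grip": 60},
  {"translation": [-0.0005,0.0005,0.115],"yaw": 0,"grip": 60},
  {"translation": [-0.0005,0.0005,0.125],"yaw": 0,"grip": 60},
  {"translation": [-0.0005,0.0005,0.125],"yaw": 0,"grip": 60},
  {"translation": [-0.0005,0.0005,0.125],"yaw": 0,"grip": 45},
  {"translation": [-0.0005,0.0005,0.125],"yaw": 0,"grip": 35},
  {"translation": [-0.0005,0.0005,0.125],"yaw": 0,"grip": 25},
  {"translation": [-0.0005,0.0005,0.125],"yaw": 0,"grip": 20},
  {"translation": [-0.0005,0.0005,0.125],"yaw": 0,"grip": 20},
  {"translation": [-0.0005,0.0005,0.125],"yaw": 0,"grip": 20},
  {"translation": [-0.0005,0.0005,0.125],"yaw": 0,"grip": 20},
], squeeze=30)

```text
time: 3.58
eef_pos: [0.4416, -0.0164, 0.1767]
tool_rot: [179.9, 0.0, 90.0]
wrist_force: [-0.7, 0.3, 6.4]
width: 0.0304
grasp_force: 29.1
```

Converted, 213 mm / 1000 = 0.213, 1.5 mm / 1000 = 0.0015.

Call:
play_rows([
  {"translation": [0,0,-0.03],"yaw": 0,"grip": 20},
  {"translation": [0,0.02,-0.08],"yaw": 0,"grip": 20},
  {"translation": [0.001,0.075,-0.09],"yaw": 0,"grip": 20},
  {"translation": [0.001,0.13,-0.09],"yaw": 0,"grip": 20},
  {"translation": [0.001,0.18,-0.08],"yaw": 0,"grip": 20},
  {"translation": [0.0015,0.213,-0.06],"yaw": 0,"grip": 20},
  {"translation": [0.0015,0.213,-0.04],"yaw": 0,"grip": 20},
  {"translation": [0.0015,0.213,-0.028],"yaw": 0,"grip": 20},
  {"translation": [0.0015,0.213,-0.022],"yaw": 0,"grip": 20},
  {"translation": [0.0015,0.213,-0.02],"yaw": 0,"grip": 20},
  {"translation": [0.0015,0.213,-0.02],"yaw": 0,"grip": 20},
])

```text
time: 4.95
eef_pos: [0.6533, -0.0149, 0.1968]
tool_rot: [-179.9, -0.0, 90.0]
wrist_force: [-3.5, 0.5, 3.4]
width: 0.0309
grasp_force: 30.9
```

```bash
python3 - <<'E'
from h import *
s=grab('side','side1'); st=r.state(); print(st['width'],st['wrist_force'],st['eef_pos'])
im=cv2.imread('pics/side1.png')[150:350,170:420]; cv2.imwrite('pics/c3.png',cv2.resize(im,None,fx=3,fy=3))
E
```

```text
0.03028444184558701 [-4.39041684 -0.39625977  7.25733731] [ 0.65334396 -0.01495545  0.19675166]
```

View pics/c3.png

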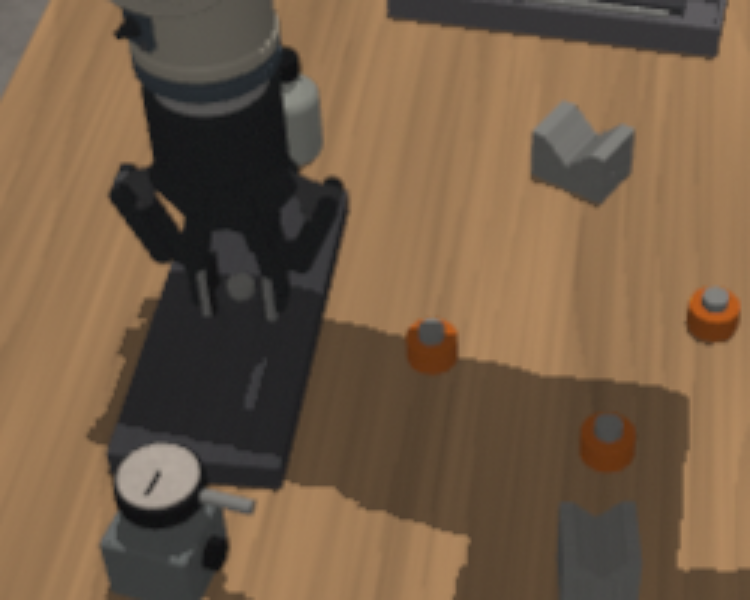

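The jack stands between the fingers on the plate, at about (240,285) in the crop. Next I'll release it and go to low_v.

Converted, -197 mm / 1000 = -0.197, -172 mm / 1000 = -0.172, 27.6 degrees / 180 = 0.1533.

Call:
play_rows([
  {"translation": [0,0,0],"yaw": 0,"grip": 50},
  {"translation": [0,0,0],"yaw": 0,"grip": 50},
  {"translation": [0,0,0],"yaw": 0,"grip": 60},
  {"translation": [0,0,-0.02],"yaw": 0,"grip": 60},
  {"translation": [0,0,-0.06],"yaw": 0,"grip": 60},
  {"translation": [-0.01,-0.01,-0.095],"yaw": 0,"grip": 80},
  {"translation": [-0.05,-0.06,-0.095],"yaw": 0.05,"grip": 85},
  {"translation": [-0.09,-0.105,-0.095],"yaw": 0.1,"grip": 85},
  {"translation": [-0.13,-0.15,-0.095],"yaw": 0.1533,"grip": 85},
  {"translation": [-0.172,-0.197,-0.095],"yaw": 0.1533,"grip": 85},
  {"translation": [-0.172,-0.197,-0.095],"yaw": 0.1533,"grip": 85},
  {"translation": [-0.172,-0.197,-0.095],"yaw": 0.1533,"grip": 85},
])

```text
time: 6.5
eef_pos: [0.4577, -0.1872, 0.2919]
tool_rot: [179.9, -0.0, 62.3]
wrist_force: [0.2, 0.5, 0.9]
width: 0.0849
grasp_force: 0.0
```

```bash
python3 - <<'E'
from h import *
d=grab('top'); st=r.state(); print(st['eef_pos'],st['tool_rot'])
g=lambda lo,hi=255,sat=60:(lambda h:(h[...,1]<sat)&(h[...,2]>lo)&(h[...,2]<hi))
print(rect(d,(310,145,350,185),.045,g(95))[0])
print('plate',rect(d,(260,135,400,200),.02,g(-1,75,120))[0])
E
```

```text
[ 0.458114   -0.18675855  0.29163671] [ 1.79873393e+02 -1.90009645e-02  6.23906868e+01]
[652.2 -14.4  16.9  16.8  89.5]
plate [ 6.547e+02 -1.430e+01  1.005e+02  2.355e+02  1.000e-01]
```

Converted, 116 mm / 1000 = 0.116, 108 mm / 1000 = 0.108.

Call:
play_rows([
  {"translation": [0,-0.001,0.05],"yaw": 0,"grip": 85},
  {"translation": [0,-0.001,0.09],"yaw": 0,"grip": 85},
  {"translation": [0,-0.001,0.108],"yaw": 0,"grip": 85},
  {"translation": [0,-0.001,0.116],"yaw": 0,"grip": 85},
  {"translation": [0,-0.001,0.116],"yaw": 0,"grip": 70},
  {"translation": [0,-0.001,0.116],"yaw": 0,"grip": 60},
  {"translation": [0,-0.001,0.116],"yaw": 0,"grip": 50},
  {"translation": [0,-0.001,0.116],"yaw": 0,"grip": 45},
  {"translation": [0,-0.001,0.116],"yaw": 0,"grip": 45},
  {"translation": [0,-0.001,0.116],"yaw": 0,"grip": 45},
  {"translation": [0,-0.001,0.116],"yaw": 0,"grip": 45},
], squeeze=80)

```text
time: 7.92
eef_pos: [0.4579, -0.1871, 0.1766]
tool_rot: [179.7, -0.0, 62.4]
wrist_force: [4.4, 0.1, 5.6]
width: 0.0549
grasp_force: 85.6
```

Converted, 333.7 mm / 1000 = 0.3337, 47.4 mm / 1000 = 0.0474, -27.6 degrees / 180 = -0.1533.

Call:
play_rows([
  {"translation": [0,0,-0.03],"yaw": 0,"grip": 45},
  {"translation": [0.01,0.002,-0.08],"yaw": 0,"grip": 45},
  {"translation": [0.055,0.008,-0.095],"yaw": -0.0333,"grip": 45},
  {"translation": [0.105,0.015,-0.095],"yaw": -0.0667,"grip": 45},
  {"translation": [0.155,0.022,-0.095],"yaw": -0.1,"grip": 45},
  {"translation": [0.205,0.029,-0.095],"yaw": -0.1333,"grip": 45},
  {"translation": [0.255,0.036,-0.095],"yaw": -0.1533,"grip": 45},
  {"translation": [0.3,0.043,-0.095],"yaw": -0.1533,"grip": 45},
  {"translation": [0.3337,0.0474,-0.08],"yaw": -0.1533,"grip": 45},
  {"translation": [0.3337,0.0474,-0.05],"yaw": -0.1533,"grip": 45},
  {"translation": [0.3337,0.0474,-0.035],"yaw": -0.1533,"grip": 45},
  {"translation": [0.3337,0.0474,-0.028],"yaw": -0.1533,"grip": 45},
  {"translation": [0.3337,0.0474,-0.028],"yaw": -0.1533,"grip": 45},
])

```text
time: 9.55
eef_pos: [0.6528, 0.0868, 0.2027]
tool_rot: [-180.0, 0.0, 89.9]
wrist_force: [-0.3, -0.5, -6.7]
width: 0.0547
grasp_force: 89.2
```

Converted, -226 mm / 1000 = -0.226, -180 mm / 1000 = -0.18, -7.1 degrees / 180 = -0.0394.

Call:
play_rows([
  {"translation": [0,0.001,0.003],"yaw": 0,"grip": 45},
  {"translation": [0,0.001,0.006],"yaw": 0,"grip": 45},
  {"translation": [0,0.001,0.0065],"yaw": 0,"grip": 45},
  {"translation": [0,0.001,0.0065],"yaw": 0,"grip": 45},
  {"translation": [0,0.001,0.0065],"yaw": 0,"grip": 60},
  {"translation": [0,0.001,0.0065],"yaw": 0,"grip": 70},
  {"translation": [0,0.001,0.0065],"yaw": 0,"grip": 80},
  {"translation": [0,0.001,0.0065],"yaw": 0,"grip": 80},
  {"translation": [0,0.001,-0.02],"yaw": 0,"grip": 80},
  {"translation": [0,0.001,-0.07],"yaw": 0,"grip": 80},
  {"translation": [0,-0.02,-0.095],"yaw": 0,"grip": 75},
  {"translation": [0.02,-0.075,-0.095],"yaw": 0,"grip": 70},
  {"translation": [0.04,-0.13,-0.095],"yaw": 0,"grip": 70},
  {"translation": [0.055,-0.18,-0.095],"yaw": 0,"grip": 70},
  {"translation": [0.0648,-0.226,-0.095],"yaw": -0.0394,"grip": 70},
  {"translation": [0.0648,-0.226,-0.095],"yaw": -0.0394,"grip": 70},
  {"translation": [0.0648,-0.226,-0.095],"yaw": -0.0394,"grip": 70},
])

```text
time: 11.68
eef_pos: [0.4278, 0.1525, 0.2982]
tool_rot: [179.9, -0.0, 97.1]
wrist_force: [0.1, 0.6, -0.6]
width: 0.0698
grasp_force: 0.0
```

```bash
python3 - <<'E'
from h import *
d=grab('top'); st=r.state(); print(st['eef_pos'],st['tool_rot'])
g=lambda lo,hi=255,sat=60:(lambda h:(h[...,1]<sat)&(h[...,2]>lo)&(h[...,2]<hi))
print(rect(d,(310,145,350,185),.045,g(95))[0])
print(rect(d,(258,140,305,195),.058,g(75))[0])
E
```

```text
[0.42818643 0.15233807 0.29813172] [ 1.79888687e+02 -1.74043758e-02  9.70309409e+01]
[652.2 -14.4  16.3  16.1  89.5]
[653.3  84.   41.5  58.4  89.5]
```

Converted, 118 mm / 1000 = 0.118, -1.7 mm / 1000 = -0.0017.

Call:
play_rows([
  {"translation": [-0.0006,-0.0017,0.05],"yaw": 0,"grip": 70},
  {"translation": [-0.0006,-0.0017,0.095],"yaw": 0,"grip": 70},
  {"translation": [-0.0006,-0.0017,0.111],"yaw": 0,"grip": 70},
  {"translation": [-0.0006,-0.0017,0.118],"yaw": 0,"grip": 70},
  {"translation": [-0.0006,-0.0017,0.118],"yaw": 0,"grip": 70},
  {"translation": [-0.0006,-0.0017,0.118],"yaw": 0,"grip": 50},
  {"translation": [-0.0006,-0.0017,0.118],"yaw": 0,"grip": 40},
  {"translation": [-0.0006,-0.0017,0.118],"yaw": 0,"grip": 30},
  {"translation": [-0.0006,-0.0017,0.118],"yaw": 0,"grip": 30},
  {"translation": [-0.0006,-0.0017,0.118],"yaw": 0,"grip": 30},
  {"translation": [-0.0006,-0.0017,0.118],"yaw": 0,"grip": 30},
])

```text
time: 13.1
eef_pos: [0.4265, 0.1517, 0.1811]
tool_rot: [179.8, -0.0, 97.1]
wrist_force: [1.1, -0.6, 8.6]
width: 0.0392
grasp_force: 79.6
```

Converted, -292 mm / 1000 = -0.292, 193.5 mm / 1000 = 0.1935, 7.1 degrees / 180 = 0.0394.

Call:
play_rows([
  {"translation": [0,0,-0.03],"yaw": 0,"grip": 30},
  {"translation": [-0.008,0.006,-0.08],"yaw": 0,"grip": 30},
  {"translation": [-0.05,0.033,-0.095],"yaw": 0.0167,"grip": 30},
  {"translation": [-0.097,0.064,-0.095],"yaw": 0.0394,"grip": 30},
  {"translation": [-0.145,0.096,-0.095],"yaw": 0.0394,"grip": 30},
  {"translation": [-0.193,0.128,-0.095],"yaw": 0.0394,"grip": 30},
  {"translation": [-0.241,0.16,-0.095],"yaw": 0.0394,"grip": 30},
  {"translation": [-0.275,0.182,-0.095],"yaw": 0.0394,"grip": 30},
  {"translation": [-0.292,0.1935,-0.08],"yaw": 0.0394,"grip": 30},
  {"translation": [-0.292,0.1935,-0.05],"yaw": 0.0394,"grip": 30},
  {"translation": [-0.292,0.1935,-0.035],"yaw": 0.0394,"grip": 30},
  {"translation": [-0.292,0.1935,-0.028],"yaw": 0.0394,"grip": 30},
  {"translation": [-0.292,0.1935,-0.028],"yaw": 0.0394,"grip": 30},
])

```text
time: 14.72
eef_pos: [0.6533, -0.1142, 0.2077]
tool_rot: [-180.0, -0.0, 90.0]
wrist_force: [-0.6, 1.3, -5.2]
width: 0.0393
grasp_force: 82.5
```

Converted, -120 mm / 1000 = -0.12, 6.5 mm / 1000 = 0.0065, -10 degrees / 180 = -0.0556.

Call:
play_rows([
  {"translation": [0,0,0.003],"yaw": 0,"grip": 30},
  {"translation": [0,0,0.006],"yaw": 0,"grip": 30},
  {"translation": [0,0,0.0065],"yaw": 0,"grip": 30},
  {"translation": [0,0,0.0065],"yaw": 0,"grip": 30},
  {"translation": [0,0,0.0065],"yaw": 0,"grip": 45},
  {"translation": [0,0,0.0065],"yaw": 0,"grip": 55},
  {"translation": [0,0,0.0065],"yaw": 0,"grip": 65},
  {"translation": [0,0,0.0065],"yaw": 0,"grip": 65},
  {"translation": [0,0,-0.02],"yaw": 0,"grip": 65},
  {"translation": [0,0,-0.07],"yaw": 0,"grip": 65},
  {"translation": [0.01,-0.004,-0.115],"yaw": 0,"grip": 75},
  {"translation": [0.06,-0.021,-0.12],"yaw": -0.0556,"grip": 75},
])

```text
time: 16.23
eef_pos: [0.6342, -0.0559, 0.3321]
tool_rot: [179.5, 0.2, 100.0]
wrist_force: [0.7, 1.5, -0.2]
width: 0.0747
grasp_force: 0.0
```

Converted, 150 mm / 1000 = 0.15, 100 mm / 1000 = 0.1.

Call:
play_rows([
  {"translation": [0.05,-0.018,0],"yaw": 0,"grip": 75},
  {"translation": [0.1,-0.035,0],"yaw": 0,"grip": 75},
  {"translation": [0.15,-0.053,0],"yaw": 0,"grip": 75},
])

```text
time: 16.6
eef_pos: [0.5533, 0.0853, 0.328]
tool_rot: [180.0, -0.0, 100.0]
wrist_force: [1.1, -0.2, 0.8]
width: 0.075
grasp_force: 0.0
```

```bash
python3 - <<'E'
from h import *
st=r.state(); print(st['eef_pos'],st['tool_rot'])
p=np.radians(st['tool_rot'][2]); D=np.array([478,380,300])-1000*st['eef_pos']
print(D@[np.cos(p),np.sin(p),0],D@[np.sin(p),-np.cos(p),0],-D[2], st['tool_rot'][2]-186.3)
E
```

```text
[0.55332972 0.08530268 0.32801873] [ 1.79957427e+02 -2.02804656e-03  9.99627337e+01]
303.28604334661594 -23.208910705244655 28.018730247403028 -86.3372662655187
```

Converted, 303 mm / 1000 = 0.303, 275 mm / 1000 = 0.275, -86.3 degrees / 180 = -0.4794.

Call:
play_rows([
  {"translation": [0.04,-0.003,0],"yaw": -0.0556,"grip": 75},
  {"translation": [0.08,-0.006,0],"yaw": -0.1111,"grip": 75},
  {"translation": [0.12,-0.009,0],"yaw": -0.1667,"grip": 75},
  {"translation": [0.16,-0.012,0],"yaw": -0.2222,"grip": 75},
  {"translation": [0.2,-0.015,0],"yaw": -0.2778,"grip": 75},
  {"translation": [0.24,-0.018,0.01],"yaw": -0.3333,"grip": 75},
  {"translation": [0.275,-0.021,0.02],"yaw": -0.3889,"grip": 75},
  {"translation": [0.303,-0.023,0.028],"yaw": -0.4444,"grip": 75},
  {"translation": [0.303,-0.023,0.028],"yaw": -0.4794,"grip": 75},
  {"translation": [0.303,-0.023,0.028],"yaw": -0.4794,"grip": 75},
  {"translation": [0.303,-0.023,0.028],"yaw": -0.4794,"grip": 75},
])

```text
time: 17.98
eef_pos: [0.4792, 0.3782, 0.2999]
tool_rot: [180.0, 0.0, -173.9]
wrist_force: [-0.3, 0.7, 0.0]
width: 0.0753
grasp_force: 0.0
```

```bash
python3 - <<'E'
from h import *
d=grab('top'); s=grab('side','side2'); st=r.state(); print(st['eef_pos'],st['tool_rot'])
g=lambda lo,hi=255,sat=60:(lambda h:(h[...,1]<sat)&(h[...,2]>lo)&(h[...,2]<hi))
print('jack',rect(d,(315,145,345,185),.045,g(95))[0])
print('low',rect(d,(258,140,305,195),.058,g(75))[0])
print('tall',rect(d,(355,140,402,195),.0686,g(75))[0])
# shaft from the side view, for a cross check of the axis at z=.045
print(rect(s,(196,445,286,480),.045,g(75))[0])
print(proj(s,[[.478,.380,.045],[.518,.3845,.045],[.637,.3976,.045]]))
E
```

```text
[0.47923367 0.3780752  0.29990543] [ 1.79994671e+02  1.24560566e-02 -1.73833344e+02]
jack [652.2 -14.4  16.3  16.1  89.5]
low [6.533e+02 8.400e+01 5.920e+01 4.140e+01 1.000e-01]
tall [ 652.6 -112.3   41.6   42.9   89.6]
[581.  387.  116.7  19.9   6.3]
[[320.69237666 468.99757748]
 [289.15905951 469.02437   ]
 [195.5769733  468.97511726]]
```

View pics/side2.png

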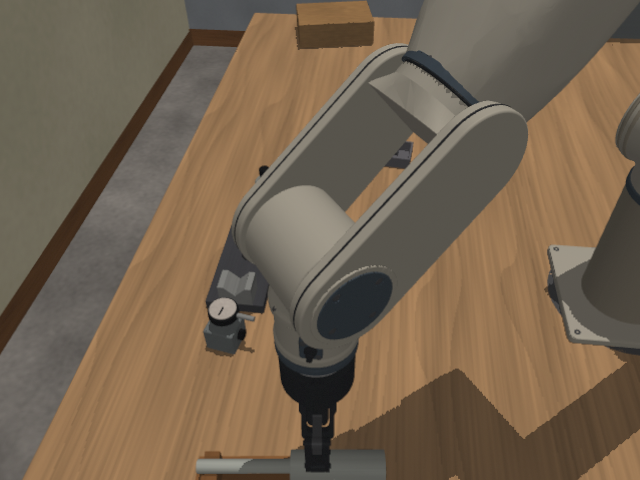

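The side view shows the gripper over the thick half, with the step at about (291,467) and the thin end at about (197,467). That agrees with the projection to about 2 px.

Converted, 103 mm / 1000 = 0.103, 96 mm / 1000 = 0.096.

Call:
play_rows([
  {"translation": [0.0015,0.0015,0.04],"yaw": 0,"grip": 75},
  {"translation": [0.0015,0.0015,0.08],"yaw": 0,"grip": 75},
  {"translation": [0.0015,0.0015,0.096],"yaw": 0,"grip": 75},
  {"translation": [0.0015,0.0015,0.103],"yaw": 0,"grip": 75},
  {"translation": [0.0015,0.0015,0.103],"yaw": 0,"grip": 75},
  {"translation": [0.0015,0.0015,0.103],"yaw": 0,"grip": 55},
  {"translation": [0.0015,0.0015,0.103],"yaw": 0,"grip": 47},
  {"translation": [0.0015,0.0015,0.103],"yaw": 0,"grip": 43},
  {"translation": [0.0015,0.0015,0.103],"yaw": 0,"grip": 40},
  {"translation": [0.0015,0.0015,0.103],"yaw": 0,"grip": 30},
  {"translation": [0.0015,0.0015,0.103],"yaw": 0,"grip": 30},
  {"translation": [0.0015,0.0015,0.103],"yaw": 0,"grip": 30},
])

```text
time: 19.58
eef_pos: [0.4782, 0.3773, 0.1985]
tool_rot: [-179.8, -0.0, -173.7]
wrist_force: [3.2, -19.7, 17.0]
width: 0.0382
grasp_force: 78.1
```

Converted, -122 mm / 1000 = -0.122, -90 mm / 1000 = -0.09.

Call:
play_rows([
  {"translation": [0,0,-0.005],"yaw": 0,"grip": 30},
  {"translation": [0,0,-0.015],"yaw": 0,"grip": 30},
  {"translation": [0,0,-0.05],"yaw": 0,"grip": 30},
  {"translation": [0,0,-0.09],"yaw": 0,"grip": 30},
  {"translation": [0,0,-0.122],"yaw": 0,"grip": 30},
  {"translation": [0,0,-0.122],"yaw": 0,"grip": 30},
  {"translation": [0,0,-0.122],"yaw": 0,"grip": 30},
])

```text
time: 20.45
eef_pos: [0.4767, 0.3796, 0.3176]
tool_rot: [-180.0, -0.1, -173.7]
wrist_force: [-0.9, -1.4, -4.0]
width: 0.0379
grasp_force: 81.6
```

```bash
python3 - <<'E'
from h import *
s=grab('side','side3'); st=r.state(); print(st['eef_pos'],st['tool_rot'],st['width'],st['wrist_force'])
p=np.radians(st['tool_rot'][2]); D=np.array([654,26,320])-1000*st['eef_pos']
print(D@[np.cos(p),np.sin(p),0],D@[np.sin(p),-np.cos(p),0],-D[2])
c=st['eef_pos']-[0,0,.1547]; a=np.array([np.cos(p),np.sin(p),0])
print(proj(s,[c,c-40e-3*a,c-160e-3*a,c+80e-3*a]))
E
```

```text
[0.47667461 0.37945259 0.31699874] [-1.79917842e+02 -1.43188265e-01 -1.73706317e+02] 0.038118694994821074 [ 0.01222934  0.0150892  -4.564214  ]
-137.50951783125092 -370.7615905116131 -3.0012558541694716
[[320.6628654  422.80754042]
 [285.33553317 422.79780053]
 [179.59789998 422.85973998]
 [391.49639764 422.87306682]]
```

View pics/side3.png

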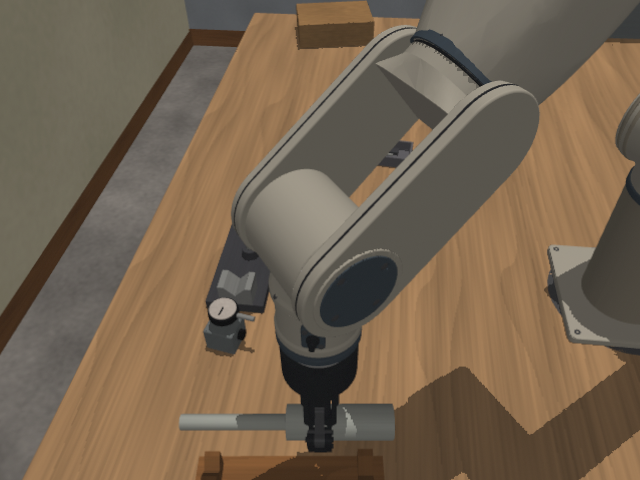

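The shaft is held level, with the thin end at (180,422), the step at (287,422) and the thick end at (395,422). I'll carry it over the plate.

Converted, -371.4 mm / 1000 = -0.3714, -136.4 mm / 1000 = -0.1364, 96.3 degrees / 180 = 0.535.

Call:
play_rows([
  {"translation": [-0.01,-0.027,-0.003],"yaw": 0.0333,"grip": 30},
  {"translation": [-0.024,-0.064,-0.003],"yaw": 0.0833,"grip": 30},
  {"translation": [-0.038,-0.102,-0.003],"yaw": 0.1389,"grip": 30},
  {"translation": [-0.052,-0.14,-0.003],"yaw": 0.1944,"grip": 30},
  {"translation": [-0.066,-0.178,-0.003],"yaw": 0.25,"grip": 30},
  {"translation": [-0.08,-0.216,-0.003],"yaw": 0.3056,"grip": 30},
  {"translation": [-0.094,-0.255,-0.003],"yaw": 0.3611,"grip": 30},
  {"translation": [-0.108,-0.293,-0.003],"yaw": 0.4167,"grip": 30},
  {"translation": [-0.12,-0.327,-0.003],"yaw": 0.4722,"grip": 30},
  {"translation": [-0.13,-0.355,-0.003],"yaw": 0.5111,"grip": 30},
  {"translation": [-0.1364,-0.3714,-0.003],"yaw": 0.535,"grip": 30},
  {"translation": [-0.1364,-0.3714,-0.003],"yaw": 0.535,"grip": 30},
  {"translation": [-0.1364,-0.3714,-0.003],"yaw": 0.535,"grip": 30},
  {"translation": [-0.1364,-0.3714,-0.003],"yaw": 0.535,"grip": 30},
])

```text
time: 22.25
eef_pos: [0.6531, 0.0264, 0.3212]
tool_rot: [-179.9, -0.0, 90.1]
wrist_force: [-0.1, -0.4, -4.0]
width: 0.038
grasp_force: 81.5
```

```bash
python3 - <<'E'
from h import *
s=grab('side','side4'); t=grab('top','top4'); st=r.state(); print(st['eef_pos'],st['tool_rot'],st['width'],st['wrist_force'])
a=cv2.imread('pics/side4.png')[100:400,120:440]; b=cv2.imread('pics/top4.png')[80:380,180:500]
cv2.imwrite('pics/c4.png',cv2.resize(np.hstack([a,b]),None,fx=1.25,fy=1.25))
E
```

```text
[0.65332162 0.02626839 0.3215671 ] [-1.79976710e+02 -2.97121677e-03  9.00605096e+01] 0.0383289346263219 [-0.92811945 -0.13818534 -4.32867094]
```

View pics/c4.png

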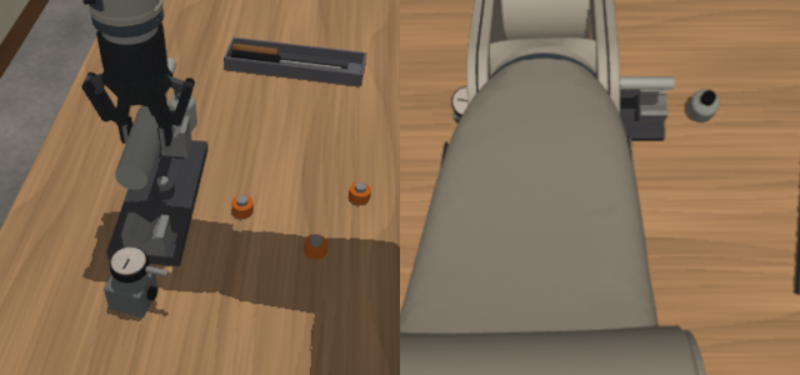

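Converted, 97.5 mm / 1000 = 0.0975, 96 mm / 1000 = 0.096.

Call:
play_rows([
  {"translation": [-0.001,0,0.03],"yaw": 0,"grip": 30},
  {"translation": [-0.001,0,0.06],"yaw": 0,"grip": 30},
  {"translation": [-0.001,0,0.08],"yaw": 0,"grip": 30},
  {"translation": [-0.001,0,0.09],"yaw": 0,"grip": 30},
  {"translation": [-0.001,0,0.094],"yaw": 0,"grip": 30},
  {"translation": [-0.001,0,0.096],"yaw": 0,"grip": 30},
  {"translation": [-0.001,0,0.0975],"yaw": 0,"grip": 30},
  {"translation": [-0.001,0,0.0975],"yaw": 0,"grip": 30},
])

```text
time: 23.35
eef_pos: [0.6537, 0.0245, 0.2247]
tool_rot: [180.0, -0.0, 90.0]
wrist_force: [0.1, -0.3, -4.9]
width: 0.0378
grasp_force: 81.6
```

Converted, 2.5 mm / 1000 = 0.0025, 2 mm / 1000 = 0.002.

Call:
play_rows([
  {"translation": [0.0005,0,0.001],"yaw": 0,"grip": 30},
  {"translation": [0.0005,0,0.002],"yaw": 0,"grip": 30},
  {"translation": [0.0005,0,0.0025],"yaw": 0,"grip": 30},
  {"translation": [0.0005,0,0.0025],"yaw": 0,"grip": 30},
])

```text
time: 23.85
eef_pos: [0.6539, 0.025, 0.2222]
tool_rot: [180.0, -0.0, 90.0]
wrist_force: [0.2, 0.8, 1.1]
width: 0.038
grasp_force: 82.0
```

```bash
python3 - <<'E'
from h import *
s=grab('side','side5')
cv2.imwrite('pics/c5.png',cv2.resize(cv2.imread('pics/side5.png')[160:370,170:330],None,fx=2.8,fy=2.8,interpolation=cv2.INTER_CUBIC))
E
```

```text
(no output)
```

View pics/c5.png

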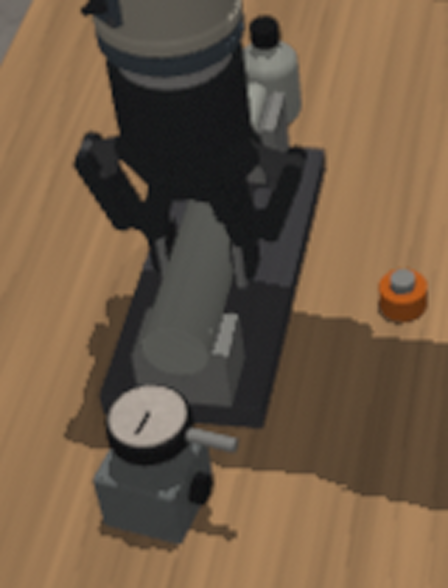

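The shaft sits in the notch, and its weight has come off the wrist. I'll release it and back off.

Converted, -220 mm / 1000 = -0.22, -170 mm / 1000 = -0.17.

Call:
play_rows([
  {"translation": [0,0,0.0003],"yaw": 0,"grip": 40},
  {"translation": [0,0,0.0003],"yaw": 0,"grip": 44},
  {"translation": [0,0,0.0003],"yaw": 0,"grip": 50},
  {"translation": [0,0,0.0003],"yaw": 0,"grip": 60},
  {"translation": [0,0,0.0003],"yaw": 0,"grip": 70},
  {"translation": [0,0,0.0003],"yaw": 0,"grip": 75},
  {"translation": [0,0,0.0003],"yaw": 0,"grip": 75},
  {"translation": [0,0,-0.01],"yaw": 0,"grip": 75},
  {"translation": [0,0,-0.04],"yaw": 0,"grip": 75},
  {"translation": [0,0,-0.09],"yaw": 0,"grip": 75},
  {"translation": [0,-0.02,-0.13],"yaw": 0,"grip": 75},
  {"translation": [0,-0.07,-0.14],"yaw": 0,"grip": 75},
  {"translation": [0,-0.12,-0.14],"yaw": 0,"grip": 75},
  {"translation": [0,-0.17,-0.14],"yaw": 0,"grip": 75},
  {"translation": [0,-0.22,-0.14],"yaw": 0,"grip": 75},
  {"translation": [0,-0.22,-0.14],"yaw": 0,"grip": 75},
  {"translation": [0,-0.22,-0.14],"yaw": 0,"grip": 75},
])

```text
time: 26.02
eef_pos: [0.4343, 0.0251, 0.3627]
tool_rot: [179.9, -0.0, 90.0]
wrist_force: [0.5, -0.7, 0.5]
width: 0.0749
grasp_force: 0.0
```

```bash
python3 - <<'E'
from h import *
t=grab('top','top6'); s=grab('side','side6')
a=cv2.imread('pics/side6.png')[150:370,180:320]; b=cv2.imread('pics/top6.png')[120:230,210:450]
a=cv2.resize(a,None,fx=2.5,fy=2.5); b=cv2.resize(b,None,fx=1.8,fy=1.8); c=np.zeros((550,350+b.shape[1],3),np.uint8); c[:,:350]=a; c[:b.shape[0],350:]=b
cv2.imwrite('pics/c6.png',c)
g=lambda lo,hi=255,sat=60:(lambda h:(h[...,1]<sat)&(h[...,2]>lo)&(h[...,2]<hi))
print(r.state()['eef_pos'])
print('thick',rect(t,(258,140,332,195),.0683,g(140))[0],'thin',rect(t,(334,140,402,195),.0683,g(140))[0])
E
```

```text
[0.43486119 0.02511616 0.36234253]
thick [654.9  46.7 127.7  26.2  89.5] thin [653.5 -76.9 111.3  11.3  89.6]
```

View pics/c6.png

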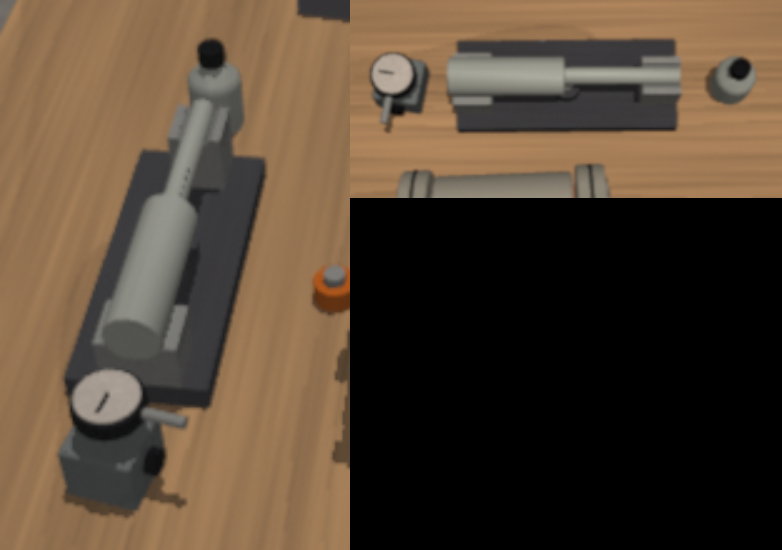

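The shaft lies in both notches. In the top part of the crop it runs from x≈447 to x≈681, with the step at x≈565, centred on the plate. The gauge and oil can are in place.

```bash
python3 -c "
from cell import r
print(r.close_job())"
```

```text
the job is handed in; nothing more can be done
None
```

I set up both V-blocks, the jack and the shaft on the plate and handed the job in at about 26 s. The last pictures put every part within about 3 mm of its place, with the gauge and oil can apparently undisturbed, but `close_job` returned no verdict.

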